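# Find the pushbutton that still snaps and fit it in the shutter control box

## Task

One of the three square pushbuttons in the parts tray is good, the other two are worn. Without taking them out, press their keys slowly and gently with closed fingertips to find the one that breaks over with a snap; one that stays mushy down to its stop is a reject and stays in its pocket. Seat the good pushbutton, without forcing it, fully home in the open cut-out of the shutter control box, bezel flat on the panel, press its key through the snap once more there to check it, and leave everything else undisturbed.

Things in the scene. Friction and masses are not known exactly. Their poses are not given: they have to be found in the camera images.
- tray: Grey moulded parts tray, 84 x 244 x 40 mm, standing fixed on the bench (z = 0), with four square pockets (29 x 29 mm, right through) in a row along its y, 56 mm apart, at y = -84, -28, 28 and 84 mm. Three hold pushbuttons, one a blanking plug. Origin: centre of its underside; z up.
- switch_1: Loose black square pushbutton, 50 g, in a pocket of the tray; three look alike, one is good. Bezel 36 x 36 mm, 12 mm high, lying on the tray's top; take it by its sides. Below it a barrel 26 x 26 mm, 12 mm long, stepping down to 24, then 22 mm square, to 26 mm under the bezel; two blades to 33 mm. Origin: centre of the bezel's underside; z up, x and y along its sides.
- key_1: White square key of switch_1, 26 mm, 9 mm proud of the bezel; origin: centre of its top, 21 mm above that of switch_1. Springs back; hard stop after 6 mm travel. A good key takes about 4.6 N at 2 mm, then breaks over: falls below 4 N at 3 mm, to 1.5 N at 5 mm. A worn key's resistance never falls on the way down (over 4.4 N at 3 mm, 7 to 9 N at 6 mm). More than 20 N damages a key.
- switch_2: Loose black square pushbutton, 50 g, in a pocket of the tray; three look alike, one is good. Bezel 36 x 36 mm, 12 mm high, lying on the tray's top; take it by its sides. Below it a barrel 26 x 26 mm, 12 mm long, stepping down to 24, then 22 mm square, to 26 mm under the bezel; two blades to 33 mm. Origin: centre of the bezel's underside; z up, x and y along its sides.
- key_2: White square key of switch_2, 26 mm, 9 mm proud of the bezel; origin: centre of its top, 21 mm above that of switch_2. Springs back; hard stop after 6 mm travel. A good key takes about 4.6 N at 2 mm, then breaks over: falls below 4 N at 3 mm, to 1.5 N at 5 mm. A worn key's resistance never falls on the way down (over 4.4 N at 3 mm, 7 to 9 N at 6 mm). More than 20 N damages a key.
- switch_3: Loose black square pushbutton, 50 g, in a pocket of the tray; three look alike, one is good. Bezel 36 x 36 mm, 12 mm high, lying on the tray's top; take it by its sides. Below it a barrel 26 x 26 mm, 12 mm long, stepping down to 24, then 22 mm square, to 26 mm under the bezel; two blades to 33 mm. Origin: centre of the bezel's underside; z up, x and y along its sides.
- key_3: White square key of switch_3, 26 mm, 9 mm proud of the bezel; origin: centre of its top, 21 mm above that of switch_3. Springs back; hard stop after 6 mm travel. A good key takes about 4.6 N at 2 mm, then breaks over: falls below 4 N at 3 mm, to 1.5 N at 5 mm. A worn key's resistance never falls on the way down (over 4.4 N at 3 mm, 7 to 9 N at 6 mm). More than 20 N damages a key.
- control_box: Shutter control box: white sheet-metal desktop enclosure with a grey top panel, 150 x 200 mm, 65 mm high, standing fixed on the bench (z = 0), hollow. On top a black knob (19 mm high) at y = -58 mm and the open square cut-out at y = +42 mm. Origin: centre of its underside; z up.
- cutout (a point): Centre of the open square cut-out, at the height of the panel's top face (65 mm). Opening 29 x 29 mm, sides along x and y of the box, 1 mm chamfer; panel 6 mm thick, 50 mm free depth. A pushbutton is home when its bezel's underside lies flat on the panel, at any quarter turn; more than 40 N there bends the panel.
- objective: Loose microscope objective, steel, 31 mm diameter, 46 mm high, standing. Origin: centre of its foot. Bystander.
- oil_bottle: Loose small amber bottle, 28 mm diameter, 62 mm high. Origin: centre of its foot. Bystander.
- slide_box: Loose flat grey slide box, 97 x 182 x 32 mm. Origin: centre of its underside. Bystander.
- screwdriver: Loose screwdriver with a black handle, 160 mm long, lying in front of the control box. Origin: underside, near its middle. Bystander.
- locknut: Loose black plastic ring nut, 42 mm across, 6 mm high, lying beside the tray. Origin: centre of its underside. Bystander.
- petri_dish: Loose clear petri dish, 60 mm across, 14 mm high. Origin: centre of its underside. Bystander.
- blank_plug: Loose blanking plug in one of the tray's four pockets: same 36 mm bezel and barrel as the pushbuttons, but flat on top, with no key. Origin as for the pushbuttons. Bystander.

How it is judged:
On the way, in this order (a step that is already met when the one before it is completed fails the run):
1. a pushbutton in its pocket has been felt to break over: its key is 3 mm down or more yet takes less than 4 N (((z of key_1 in the frame of switch_1 below 0.018 m and contact force between the fingers and key_1 between 0.3 and 4 N and distance of switch_1 from where it was at the start of the episode below 0.006 m) or (z of key_2 in the frame of switch_2 below 0.018 m and contact force between the fingers and key_2 between 0.3 and 4 N and distance of switch_2 from where it was at the start of the episode below 0.006 m) or (z of key_3 in the frame of switch_3 below 0.018 m and contact force between the fingers and key_3 between 0.3 and 4 N and distance of switch_3 from where it was at the start of the episode below 0.006 m))), for 0.05 s.
2. a pushbutton seated in the cut-out breaks over when pressed: its key is 3 mm down or more yet takes less than 4 N (((z of key_1 in the frame of switch_1 below 0.018 m and contact force between the fingers and key_1 between 0.3 and 4 N and horizontal distance between switch_1 and cutout below 0.003 m and z of switch_1 in the frame of cutout between -0.002 and 0.0015 m and angle between switch_1's own z axis and vertical below 0.05 rad) or (z of key_2 in the frame of switch_2 below 0.018 m and contact force between the fingers and key_2 between 0.3 and 4 N and horizontal distance between switch_2 and cutout below 0.003 m and z of switch_2 in the frame of cutout between -0.002 and 0.0015 m and angle between switch_2's own z axis and vertical below 0.05 rad) or (z of key_3 in the frame of switch_3 below 0.018 m and contact force between the fingers and key_3 between 0.3 and 4 N and horizontal distance between switch_3 and cutout below 0.003 m and z of switch_3 in the frame of cutout between -0.002 and 0.0015 m and angle between switch_3's own z axis and vertical below 0.05 rad))), for 0.05 s.
At the end, for the whole second after the job is handed in: The good pushbutton stands in the control box's cut-out, released and at rest: within 3 mm of the cut-out's centre, its bezel's underside within 1.5 mm of the panel's top face, upright within 0.05 rad. The other two are within 10 mm of where they were (((horizontal distance between switch_1 and cutout below 0.003 m and z of switch_1 in the frame of cutout between -0.002 and 0.0015 m and angle between switch_1's own z axis and vertical below 0.05 rad and linear speed of switch_1 below 0.01 m/s and distance of each of switch_2, switch_3 from where it was at the start of the episode below 0.01 m) or (horizontal distance between switch_2 and cutout below 0.003 m and z of switch_2 in the frame of cutout between -0.002 and 0.0015 m and angle between switch_2's own z axis and vertical below 0.05 rad and linear speed of switch_2 below 0.01 m/s and distance of each of switch_1, switch_3 from where it was at the start of the episode below 0.01 m) or (horizontal distance between switch_3 and cutout below 0.003 m and z of switch_3 in the frame of cutout between -0.002 and 0.0015 m and angle between switch_3's own z axis and vertical below 0.05 rad and linear speed of switch_3 below 0.01 m/s and distance of each of switch_1, switch_2 from where it was at the start of the episode below 0.01 m))); the robot touches nothing.
It fails at once if a key is pressed with more than 20 N (contact force between anything else and key_1 above 20 N or contact force between anything else and key_2 above 20 N or contact force between anything else and key_3 above 20 N).
It fails at once if the pushbutton is forced against the control box with more than 40 N (contact force between any of switch_1, switch_2, switch_3 and control_box above 40 N).
It fails at once if more than one pushbutton is out of its pocket (distance of each of switch_1, switch_2 from where it was at the start of the episode above 0.015 m or distance of each of switch_1, switch_3 from where it was at the start of the episode above 0.015 m or distance of each of switch_2, switch_3 from where it was at the start of the episode above 0.015 m).
It fails at once if a bystander is moved by more than 20 mm (distance of any of objective, oil_bottle, slide_box, screwdriver, locknut, petri_dish, blank_plug from where it was at the start of the episode above 0.02 m).
It also fails if it takes over 67 s, if anything falls off the work surface, if the arm or the gripper's body presses on something with over 40 N, if the wrist force passes 120 N, or if a joint passes its speed limit or range.

## Robot

A 7-joint arm with a two-finger parallel gripper is mounted at the origin on the work surface. World frame = base frame: x ahead of the robot, y to its left, z up, the work surface at z = 0. Lengths are in m, angles in rad, forces in N, time in s.
With the tool pointing down it reaches from about 0.4 to 0.875 m from the base axis. Payload 19.3 kg.
Tool frame: the origin (TCP) lies at the very end of the fingers, on their centre line; the grasp point (between the pads) lies 19 mm behind it; z points along the fingers, y is the line along which they close (so a half turn about z gives the same grasp; the last joint's range is limited). The gripper opens to 85 mm and grips with 20 to 120 N. Pads are 22 mm wide; open, the fingers measure 114 mm over their backs; the gripper's body (76 mm by 85 mm) begins 54 mm behind the grasp point. The pads swing forward as they close: fully open they stand 13 mm farther back than shut.
Start: joints at [1.062, 0.521, -0.036, 1.599, 0.021, 1.021, -0.113], TCP at [0.266, -0.566, 0.231] pointing down, gripper open.
Joint ranges: [-2.91, 2.91], [-0.3, 2.13], [-1.5, 1.42], [0.17, 2.43], [-1.26, 4.41], [0.16, 1.93], [-2.52, 2.52]. Speed limits (rad/s): [1.89, 1.89, 2.39, 2.39, 3.01, 3.01, 3.01].

## Interface

Orientations are given as [roll, pitch, yaw] about the fixed x, y, z axes, in that order (R = Rz(yaw) Ry(pitch) Rx(roll)).
In Python, from workcell import bot gives the robot as it stands.
- The arm moves only by the shell command python3 -m crank 'ROWS' [FORCE]. ROWS is a JSON object of lists of equal length, an entry for each row: "travel": the shift along the world's x, y, z in cm, a list of three; "turn": the turn, a rotation vector about the world's x, y, z in degrees, a list of three; "gripper": the closure, from 0 (fully open) to 1 (shut). A call has exactly 5 rows; each row is the pose to reach, as a shift and turn from the pose commanded when the call began; what a row does not reach only later rows make up. A row lasts 1/10 s, in which the tool goes at most 50 mm and 8.59 degrees, less where a joint would pass 70% of its speed; a pose out of reach is approached as far as the arm can. A call with a gripper value outside its range is refused whole. The fingers move at their own pace and stop on an object; FORCE is the grip in N (left out, the last holds). Time passes only in rows, so rows that repeat a pose let the fingers close, or fill a call up. It gives the time, the measured TCP pose, the force, the opening and the grip force at its end, in the units of the state.
- bot.observe(): the state, without advancing time (a new reading comes with each control period).
- bot.grab_frame(name): name is "scene" or "top" or "wrist"; returns a dict with "pixels" (480x640x3 uint8, red, green, blue), "fx", "fy", "cx", "cy" (pixels), "extrinsics" (4x4, takes a point from world to camera coordinates). Camera axes: x right, y down, z forward; pixel columns grow to the right and rows downward; lengths in m; the calibration is good to about 2 mm. A picture is of the moment at which its call begins. There is no depth.
- bot.job_done(): hands the job in; it is judged then, once.
The state is a dict: "clock": time; "qpos": joint angles; "qd": joint speeds; "joint_efforts": joint torques, N m; "position": TCP position; "tool_rot": TCP orientation; "force": force on the tool from outside, world axes, zero at the start; "moment": the same for the moment, N m; "grip_width": finger opening in m; "finger_force": force on a finger pad.
Only numpy, scipy, OpenCV 4.12 (cv2) and the standard library are available. Lean on these libraries where they do the work, as an engineer would, in place of code of your own. Each camera call takes 0.05 s, during which the arm holds its last target. There are 200 camera calls.

## Working session

There is one attempt and no reset: what is moved stays moved. The work goes in short steps, Python scripts to look and compute and a shell command to move; the robot and the scene stay as the last step left them, time stands still between calls to the robot, and variables do not carry over. Pictures are saved under pics/ and viewed, at most 10 in all, crops included, and the job is handed in when it is done.

```bash
mkdir -p pics; ls
python3 - <<'E'
from workcell import bot
import cv2
print(bot.observe())
for n in ("scene","top"):
    f=bot.grab_frame(n); cv2.imwrite(f"pics/{n}0.png",f["pixels"][:,:,::-1]); print(n,f["fx"],f["cx"],f["cy"],f["extrinsics"].round(4).tolist())
E
```

```text
pics
{'clock': 0.0, 'qpos': array([ 1.06179009,  0.52201319, -0.03635396,  1.60000203,  0.02120049,
        1.02109699, -0.11280521]), 'qd': array([-0.00065156,  0.00082915, -0.00203554,  0.00023504,  0.0007757 ,
       -0.00025262, -0.00072575]), 'joint_efforts': array([-5.32957856e-04, -9.27073431e+01,  1.97980665e+00, -3.69916499e+01,
        1.77816855e-02,  8.29364522e-03,  1.58569155e-04]), 'position': array([ 0.26537423, -0.56549125,  0.23072809]), 'tool_rot': array([-3.14046011e+00,  6.82201557e-05,  4.38814276e-01]), 'force': array([-0.89101469,  0.54699448, -0.39545875]), 'moment': array([ 0.03678491,  0.01878397, -0.03389578]), 'finger_force': 0.0, 'grip_width': 0.08509653548700599}
scene 584.8565301888494 316.8618476623475 229.7202722403473 [[0.2036, 0.979, -0.0109, -0.1169], [0.732, -0.1596, -0.6623, -0.3823], [-0.6502, 0.1268, -0.7491, 1.4343], [0.0, 0.0, 0.0, 1.0]]
top 577.586163504105 323.61573101364166 235.56060074702074 [[-0.0262, -0.9996, -0.0044, 0.0224], [-0.9981, 0.0264, -0.0553, 0.5662], [0.0553, 0.003, -0.9985, 1.0186], [0.0, 0.0, 0.0, 1.0]]
```

View pics/top0.png

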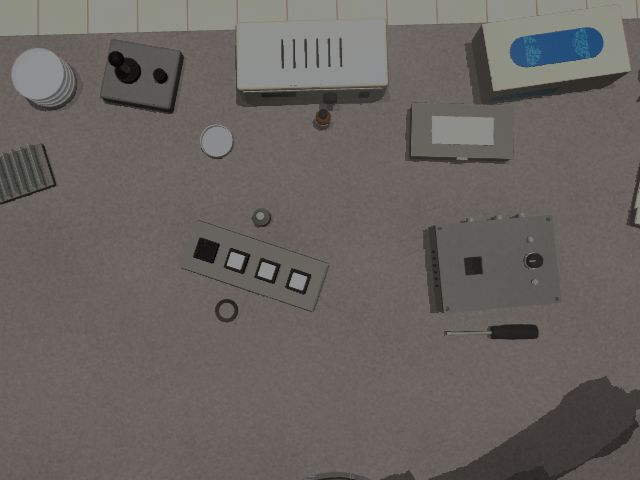

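View pics/scene0.png

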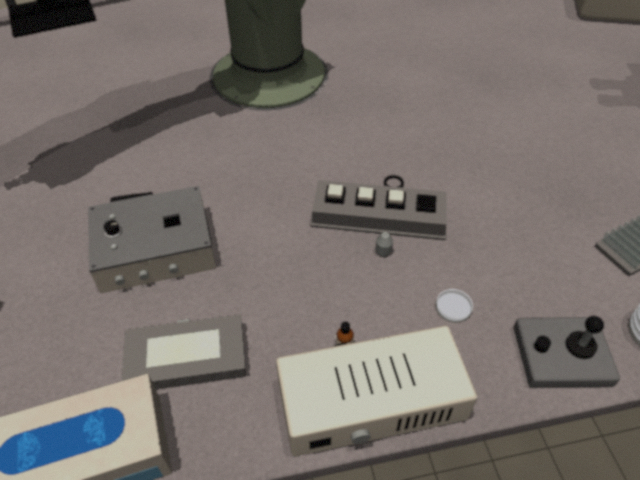

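The top view shows the tray with keys at about (237,261), (267,271) and (298,282), and the plug at (206,250). The cut-out is at (473,265), the knob at (533,261) and the objective at (261,217), close to the tray. The scene view agrees.

```bash
cat > h.py <<'E'
import numpy as np, cv2
def ray(f,u,v,z):
    E=np.array(f["extrinsics"]);R,t=E[:3,:3],E[:3,3];o=-R.T@t
    d=R.T@np.array([(u-f["cx"])/f["fx"],(v-f["cy"])/f["fy"],1]);return o+d*(z-o[2])/d[2]
def blobs(f,box,lo,hi,amin):
    x0,y0,x1,y1=box;g=cv2.cvtColor(f["pixels"],cv2.COLOR_RGB2GRAY)[y0:y1,x0:x1]
    m=cv2.inRange(g,lo,hi);r=[]
    for c in cv2.findContours(m,cv2.RETR_EXTERNAL,cv2.CHAIN_APPROX_NONE)[0]:
        if cv2.contourArea(c)>=amin:
            (a,b),wh,_=cv2.minAreaRect(c);r.append((a+x0,b+y0,wh,c.reshape(-1,2)+[x0,y0]))
    return sorted(r,key=lambda q:q[0])
def yaw(f,c,z):
    p=np.array([ray(f,u,v,z)[:2] for u,v in c])*1000
    (cx,cy),wh,a=cv2.minAreaRect(p.astype(np.float32)); return (cx,cy),wh,a
E
python3 - <<'E'
from workcell import bot
from h import *
np.set_printoptions(precision=4,suppress=True)
T=bot.grab_frame("top");S=bot.grab_frame("scene")
for nm,f,box,lo,hi,z,am in (("keyT",T,(180,215,330,315),140,255,.061,80),("keyS",S,(310,170,450,240),140,255,.061,60),("cutT",T,(455,245,495,290),0,45,.065,80),("cutS",S,(155,205,190,235),0,40,.065,40),("knob",T,(515,245,550,275),0,50,.084,60),("plugT",T,(185,230,222,268),0,45,.052,80)):
    for b in blobs(f,box,lo,hi,am):
        print(nm,np.round(b[:2],1),np.round(b[2],1),ray(f,b[0],b[1],z)*1000,np.round(yaw(f,b[3],z)[1:][1],1))
# tray top outline
g=cv2.cvtColor(T["pixels"],cv2.COLOR_RGB2GRAY);print(g[285,150:180:6],g[285,210:225],g[300,440:560:20],g[290,415:435:5])
E
```

```text
keyT [235.3 260.2] [13.3 13.6] [525.8597 159.4396  61.    ] 70.1
keyT [266.3 270.5] [13.6 13.9] [507.0662 106.6333  61.    ] 70.1
keyT [297.5 281. ] [13.6 13.6] [487.7209  53.8836  61.    ] 70.1
keyS [335. 189.] [10. 14.] [486.4496  53.1497  61.    ] 70.9
keyS [365.5 192. ] [10. 13.] [506.0728 106.0356  61.    ] 75.5
keyS [395.5 195. ] [10. 13.] [525.2823 157.4426  61.    ] 73.6
cutT [472.9 265.5] [16.8 16.2] [ 506.3474 -244.7951   65.    ] 4.8
cutS [171.4 220.7] [ 9.4 14.7] [ 506.0201 -245.5006   65.    ] 5.3
knob [534. 260.] [16. 14.] [ 512.8111 -342.0046   84.    ] 88.5
plugT [206.1 250. ] [21.2 20.9] [544.9298 210.8138  52.    ] 70.2
[102 103 104 102 103] [102 103 103 101 101 102  99  98  99 100 103 103 103  99  97] [53 94 93 92 92 89] [ 98 105 102  66]
```

```bash
python3 -m crank '{"travel":[[24.2,67.2,-5],[24.2,67.2,-5],[24.2,67.2,-5],[24.2,67.2,-5],[24.2,67.2,-5]],"turn":[[0,0,45],[0,0,45],[0,0,45],[0,0,45],[0,0,45]],"gripper":[1,1,1,1,1]}' 40
```

```text
clock: 0.7
position: [0.3503, -0.3293, 0.2138]
tool_rot: [3.141, 0.0, 1.195]
force: [1.0, -0.1, 0.9]
grip_width: 0.0123
finger_force: 0.0
```

```bash
python3 -m crank '{"travel":[[15.7,43.6,-3],[15.7,43.6,-3],[15.7,43.6,-3],[15.7,43.6,-3],[15.7,43.6,-3]],"turn":[[0,0,2],[0,0,2],[0,0,2],[0,0,2],[0,0,2]],"gripper":[1,1,1,1,1]}'
```

```text
clock: 1.2
position: [0.4348, -0.0946, 0.1977]
tool_rot: [3.141, 0.0, 1.223]
force: [1.1, -0.8, 0.0]
grip_width: -0.0
finger_force: 0.0
```

```bash
python3 -c "
from workcell import bot
o=bot.observe();print(o['position'],o['qpos'])"
```

```text
[ 0.43482489 -0.09459389  0.19773967] [ 0.41399324  0.30566361 -0.40264391  2.07375173  0.16680089  0.7918381
 -0.43702163]
```

```bash
python3 -m crank '{"travel":[[7.2,20.1,-9],[7.2,20.1,-9],[7.2,20.1,-9],[7.2,20.1,-9],[7.2,20.1,-9]],"turn":[[0,0,0],[0,0,0],[0,0,0],[0,0,0],[0,0,0]],"gripper":[1,1,1,1,1]}'
python3 - <<'E'
from workcell import bot
import cv2
f=bot.grab_frame("wrist"); cv2.imwrite("pics/w1.png",f["pixels"][:,:,::-1])
o=bot.observe();print(o['position'],o['tool_rot'],o['force'],o['qpos'])
E
```

```text
clock: 1.7
position: [0.5066, 0.108, 0.1063]
tool_rot: [-3.141, -0.001, 1.226]
force: [-0.1, -0.8, 1.3]
grip_width: -0.0004
finger_force: 0.0
[0.50705087 0.11181653 0.10518745] [-3.13942052e+00 -2.33403986e-03  1.22919328e+00] [-3.6731954   6.13920387 -2.84490475] [-0.04772696  0.55847139 -0.37745981  1.96815821  0.31396716  0.67160727
 -0.96262459]
```

View pics/w1.png

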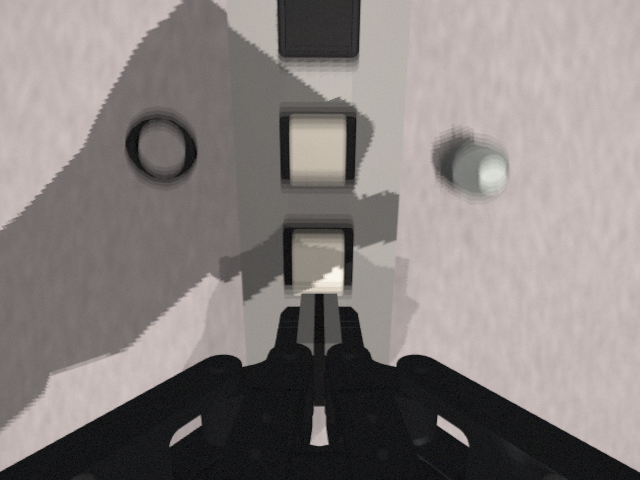

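Wrist view (blurred by motion): closed fingers at (320,295), aligned with the row and just in front of the middle key at (319,262). The objective is well clear at (475,170).

```bash
python3 -m crank '{"travel":[[0,-0.1,-3.5],[0,-0.1,-3.8],[0,-0.1,-3.8],[0,-0.1,-3.8],[0,-0.1,-3.8]],"turn":[[0,0,0],[0,0,0],[0,0,0],[0,0,0],[0,0,0]],"gripper":[1,1,1,1,1]}'; python3 -c "
from workcell import bot
for i in range(1):
  o=bot.observe();print(o['position'],o['force'],o['tool_rot'])"
```

```text
clock: 2.25
position: [0.5072, 0.1034, 0.0709]
tool_rot: [3.14, -0.001, 1.223]
force: [0.7, 0.5, 0.2]
grip_width: -0.0001
finger_force: 0.0
[0.50715543 0.10335183 0.07091966] [0.68323938 0.51490903 0.1552616 ] [ 3.14017013e+00 -8.11786615e-04  1.22293594e+00]
```

```bash
python3 -m crank '{"travel":[[0,0.3,-0.5],[0,0.3,-0.7],[0,0.3,-0.8],[0,0.3,-0.85],[0,0.3,-0.9]],"turn":[[0,0,0],[0,0,0],[0,0,0],[0,0,0],[0,0,0]],"gripper":[1,1,1,1,1]}'; python3 -m crank '{"travel":[[0,0,-0.1],[0,0,-0.2],[0,0,-0.3],[0,0,-0.3],[0,0,-0.3]],"turn":[[0,0,0],[0,0,0],[0,0,0],[0,0,0],[0,0,0]],"gripper":[1,1,1,1,1]}'
```

```text
clock: 2.75
position: [0.5065, 0.1066, 0.0607]
tool_rot: [-3.141, 0.0, 1.224]
force: [-1.8, 1.1, 1.3]
grip_width: -0.0003
finger_force: 1.1
clock: 3.25
position: [0.5064, 0.1066, 0.0576]
tool_rot: [-3.141, 0.0, 1.224]
force: [-2.0, -0.1, 2.7]
grip_width: 0.0
finger_force: 1.5
```

```bash
for i in 1; do python3 -m crank '{"travel":[[0,0,-0.05],[0,0,-0.1],[0,0,-0.1],[0,0,-0.1],[0,0,-0.1]],"turn":[[0,0,0],[0,0,0],[0,0,0],[0,0,0],[0,0,0]],"gripper":[1,1,1,1,1]}';  python3 -m crank '{"travel":[[0,0,-0.05],[0,0,-0.05],[0,0,-0.05],[0,0,-0.05],[0,0,-0.05]],"turn":[[0,0,0],[0,0,0],[0,0,0],[0,0,0],[0,0,0]],"gripper":[1,1,1,1,1]}'; done
```

```text
clock: 3.75
position: [0.5066, 0.1066, 0.0567]
tool_rot: [3.142, -0.0, 1.224]
force: [-1.3, -0.8, 1.4]
grip_width: -0.0001
finger_force: 0.9
clock: 4.25
position: [0.5066, 0.1066, 0.0562]
tool_rot: [3.142, -0.0, 1.224]
force: [-0.5, -0.5, 1.9]
grip_width: 0.0
finger_force: 0.7
```

```bash
python3 -m crank '{"travel":[[0,0,-0.05],[0,0,-0.05],[0,0,-0.05],[0,0,-0.05],[0,0,-0.05]],"turn":[[0,0,0],[0,0,0],[0,0,0],[0,0,0],[0,0,0]],"gripper":[1,1,1,1,1]}';  python3 -m crank '{"travel":[[0,0,-0.05],[0,0,-0.05],[0,0,-0.05],[0,0,-0.05],[0,0,-0.05]],"turn":[[0,0,0],[0,0,0],[0,0,0],[0,0,0],[0,0,0]],"gripper":[1,1,1,1,1]}'
```

```text
clock: 4.75
position: [0.5065, 0.1066, 0.0557]
tool_rot: [3.142, -0.0, 1.224]
force: [0.0, 0.2, 1.0]
grip_width: 0.0
finger_force: 0.7
clock: 5.25
position: [0.5065, 0.1066, 0.0552]
tool_rot: [3.142, -0.0, 1.224]
force: [1.0, 0.4, 1.4]
grip_width: 0.0004
finger_force: 1.0
```

```bash
python3 -m crank '{"travel":[[0,0,-0.05],[0,0,-0.05],[0,0,-0.05],[0,0,-0.05],[0,0,-0.05]],"turn":[[0,0,0],[0,0,0],[0,0,0],[0,0,0],[0,0,0]],"gripper":[1,1,1,1,1]}'
python3 -c "
from workcell import bot
import cv2
f=bot.grab_frame('wrist'); cv2.imwrite('pics/w2.png',f['pixels'][150:,:,::-1])"
```

```text
clock: 5.75
position: [0.5066, 0.1065, 0.0548]
tool_rot: [3.141, 0.0, 1.224]
force: [-1.2, -0.5, 6.9]
grip_width: 0.0001
finger_force: 3.6
```

View pics/w2.png

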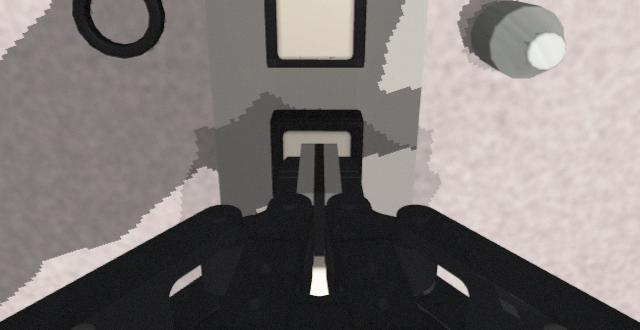

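The force rose to about 3 N, fell to about 1.4 N near 5–6 mm, then hit the stop at 6.2 mm, so the middle button is the good one. The picture shows the fingers centred on its key at column 319. Next I grasp it by the bezel.

```bash
python3 -m crank '{"travel":[[0,0,1],[0,0,3],[0,0,3],[0,0,3],[0,0,3]],"turn":[[0,0,0],[0,0,0],[0,0,0],[0,0,0],[0,0,0]],"gripper":[1,1,0.35,0.35,0.35]}';python3 -m crank '{"travel":[[0,0,0],[0,0,0],[0,0,-1],[0,0,-2],[0,0,-2]],"turn":[[0,0,0],[0,0,0],[0,0,0],[0,0,0],[0,0,0]],"gripper":[0.35,0.35,0.35,0.35,0.35]}'
```

```text
clock: 6.3
position: [0.5063, 0.1064, 0.0844]
tool_rot: [-3.141, 0.0, 1.224]
force: [0.4, -0.3, -0.0]
grip_width: 0.0434
finger_force: 0.0
clock: 6.8
position: [0.5056, 0.1064, 0.0629]
tool_rot: [-3.139, 0.001, 1.224]
force: [-1.0, 0.5, -0.4]
grip_width: 0.0556
finger_force: 0.0
```

```bash
python3 -m crank '{"travel":[[0,0,-1],[0,0,-1.7],[0,0,-2.1],[0,0,-2.1],[0,0,-2.1]],"turn":[[0,0,0],[0,0,0],[0,0,0],[0,0,0],[0,0,0]],"gripper":[0.35,0.35,0.35,0.35,0.35]}'
python3 -c "
from workcell import bot
import cv2
f=bot.grab_frame('wrist'); cv2.imwrite('pics/w3.png',f['pixels'][150:,:,::-1])"
```

```text
clock: 7.3
position: [0.5066, 0.1066, 0.0437]
tool_rot: [-3.142, -0.0, 1.224]
force: [-0.0, -0.5, 0.3]
grip_width: 0.0556
finger_force: 0.0
```

View pics/w3.png

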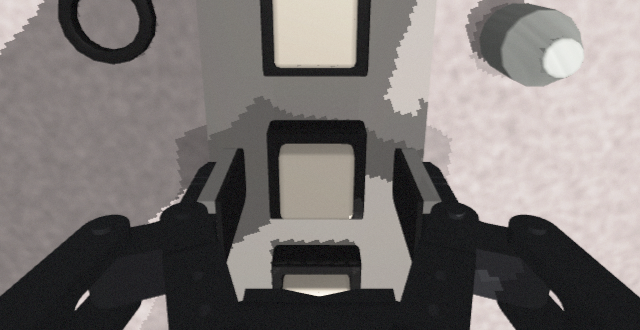

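The open fingers straddle the good switch's bezel (centre about (318,170) in the crop) symmetrically, with the tips clear on both sides. I go down 2 mm more and close.

```bash
python3 -m crank '{"travel":[[0,0,-0.25],[0,0,-0.25],[0,0,-0.25],[0,0,-0.25],[0,0,-0.25]],"turn":[[0,0,0],[0,0,0],[0,0,0],[0,0,0],[0,0,0]],"gripper":[0.35,0.45,0.8,0.8,0.8]}' 40; python3 -m crank '{"travel":[[0,0,0],[0,0,0],[0,0,0],[0,0,0.3],[0,0,0.6]],"turn":[[0,0,0],[0,0,0],[0,0,0],[0,0,0],[0,0,0]],"gripper":[0.8,0.8,0.8,0.8,0.8]}'
```

```text
clock: 7.85
position: [0.5066, 0.1065, 0.0415]
tool_rot: [3.141, 0.0, 1.224]
force: [-0.9, -0.2, 5.4]
grip_width: 0.0349
finger_force: 39.7
clock: 8.35
position: [0.5065, 0.1066, 0.0474]
tool_rot: [-3.141, 0.0, 1.224]
force: [0.5, -0.6, 0.6]
grip_width: 0.0348
finger_force: 40.2
```

```bash
python3 -m crank '{"travel":[[0,0,2],[0,0,5],[0,0,9],[0,0,12],[0,0,12]],"turn":[[0,0,0],[0,0,0],[0,0,0],[0,0,0],[0,0,0]],"gripper":[0.8,0.8,0.8,0.8,0.8]}';python3 -m crank '{"travel":[[0,-35,0],[0,-35,0],[0,-35,0],[0,-35,0],[0,-35,0]],"turn":[[0,0,24],[0,0,24],[0,0,24],[0,0,24],[0,0,24]],"gripper":[0.8,0.8,0.8,0.8,0.8]}'
```

```text
clock: 8.85
position: [0.5083, 0.107, 0.171]
tool_rot: [3.137, -0.003, 1.223]
force: [0.6, 0.7, -0.8]
grip_width: 0.0349
finger_force: 40.3
clock: 9.35
position: [0.5062, -0.134, 0.1668]
tool_rot: [-3.141, -0.0, 1.643]
force: [1.0, 0.2, -0.9]
grip_width: 0.0349
finger_force: 40.2
```

```bash
python3 -m crank '{"travel":[[0,-5,0],[0,-10,0],[0,-10.2,0],[0,-10.2,0],[0,-10.2,0]],"turn":[[0,0,0],[0,0,0],[0,0,0],[0,0,0],[0,0,0]],"gripper":[0.8,0.8,0.8,0.8,0.8]}'
python3 - <<'E'
from workcell import bot
import cv2,pickle
W=bot.grab_frame("wrist");T=bot.grab_frame("top");S=bot.grab_frame("scene");o=bot.observe();print(o['position'],o['tool_rot'])
pickle.dump((W,T,S,o),open("f.pkl","wb"))
im=W["pixels"][:,:,::-1];t=cv2.resize(T["pixels"][200:320,400:580,::-1],None,fx=3,fy=3)
cv2.imwrite("pics/w4.png",im);cv2.imwrite("pics/t4.png",t); print(W["fx"],W["cx"],W["cy"],W["extrinsics"].round(4).tolist())
E
```

```text
clock: 9.85
position: [0.5067, -0.2329, 0.1669]
tool_rot: [-3.141, -0.001, 1.644]
force: [0.8, 0.6, -0.7]
grip_width: 0.0349
finger_force: 40.2
[ 0.50698828 -0.23272691  0.16719127] [-3.14157505e+00 -2.28113235e-04  1.64446307e+00]
412.8163937479717 318.78797013309656 236.323925864061 [[0.9973, 0.0733, -0.001, -0.4892], [0.0702, -0.9519, 0.2983, -0.2774], [0.021, -0.2975, -0.9545, 0.2368], [0.0, 0.0, 0.0, 1.0]]
```

View pics/w4.png

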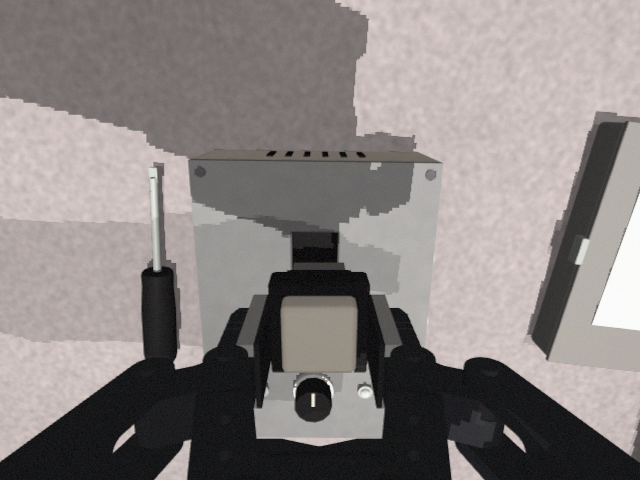

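The wrist view shows the switch held square between the fingers, with its key about (281–357, 296–372). The cut-out is ahead of it at columns 291–339 with its far edge at row 232. The panel's far edge runs from (190,160) to (441,162).

Run:
```python
import pickle
from h import *
W,T,S,o=pickle.load(open("f.pkl","rb"))
np.set_printoptions(precision=1,suppress=True)
print("far edge",[ray(W,u,v,.065)[:2]*1000 for u,v in((190,160),(441,162))])
print("panel sides",[ray(W,u,v,.065)[:2]*1000 for u,v in((197,250),(436,250))])
zk=o['position'][2]+.0195
for b in blobs(W,(262,280,378,385),110,255,2000): print("keyW",np.round(b[:2],1),b[2],ray(W,b[0],b[1],zk)*1000,yaw(W,b[3],zk))
print("cut edges",[ray(W,u,v,.065)[:2]*1000 for u,v in((291,245),(339,245),(315,232))])
g=cv2.cvtColor(W["pixels"],cv2.COLOR_RGB2GRAY);print(g[245,284:296],g[245,333:346],g[226:238,315])
```

```text
far edge [array([ 429.3, -192.6]), array([ 575.6, -183. ])]
panel sides [array([ 432.6, -248.1]), array([ 581.3, -237.1])]
keyW [319. 341.] (86.0, 104.0) [ 507.8 -232.3  186.7] ((507.88128662109375, -232.89830017089844), (36.10133743286133, 32.83620834350586), 4.243383884429932)
cut edges [array([ 490.9, -240.5]), array([ 520.7, -238.3]), array([ 505.2, -231. ])]
[154 154 151 153 154 148 129 103  55  30  38  37] [ 30  22  19   9  40 103 133 151 155 152 155 156 151] [79 80 79 77 81 68 50 41 39 41 40 40]
```

View pics/t4.png

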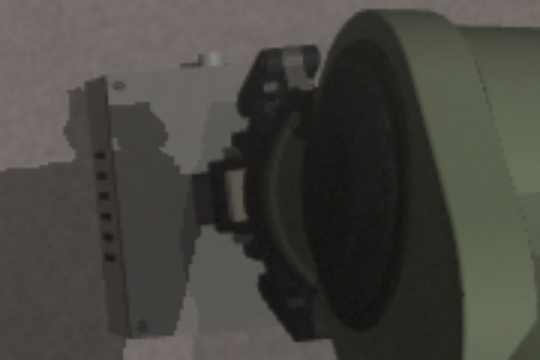

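Run:
```python
import pickle
from h import *
W,T,S,o=pickle.load(open("f.pkl","rb"))
np.set_printoptions(precision=1,suppress=True)
g=cv2.cvtColor(W["pixels"],cv2.COLOR_RGB2GRAY)
print(g[288:304,319],g[362:382,300],g[362:382,340]);print(g[334,272:288],g[334,350:364])
zk=o['position'][2]+.0195
for v in (296,372): print(ray(W,319,v,zk)*1000)
for u in (281,357): print(ray(W,u,334,zk)*1000)
```

```text
[ 20  16  14  22  26  16  12  39  87 108 106 109 109 107 109 110] [147 144 145 146 143 144 145 145 143 132 116  77  79  84  99 103 119 135
 137 134] [145 144 143 142 142 144 144 146 141 127 129 152 149 149 149 152 150 153
 149 150]
[ 22  19  22  16  22  23  20  23  19  98 124 133 139 142 146 143] [147 149 144 139 133 128  98  45  23  23  21  15  21  25]
[ 506.6 -215.8  186.7]
[ 508.7 -244.4  186.7]
[ 495.  -230.6  186.7]
[ 520.3 -228.7  186.7]
```

```bash
python3 -m crank '{"travel":[[-0.1,-1.35,-1],[-0.1,-1.35,-4],[-0.1,-1.35,-6],[-0.1,-1.35,-6],[-0.1,-1.35,-6]],"turn":[[0,0,0],[0,0,0],[0,0,0],[0,0,0],[0,0,0]],"gripper":[0.8,0.8,0.8,0.8,0.8]}'
python3 - <<'E'
from workcell import bot
import cv2
W=bot.grab_frame("wrist");S=bot.grab_frame("scene");o=bot.observe();print(o['position'],o['tool_rot'],o['force'])
a=cv2.resize(W["pixels"][180:420,180:460,::-1],(560,480));b=cv2.resize(S["pixels"][140:260,100:240,::-1],(560,480))[:,:]
cv2.imwrite("pics/w5.png",cv2.resize(cv2.hconcat([a,b]),(800,343)))
E
```

```text
clock: 10.5
position: [0.5058, -0.2476, 0.1072]
tool_rot: [-3.141, -0.0, 1.643]
force: [-0.7, -0.4, 0.0]
grip_width: 0.0349
finger_force: 40.2
[ 0.50626904 -0.24777985  0.10811035] [3.14051805e+00 6.68560235e-04 1.64254871e+00] [ 0.12940984 -0.45787278 -0.34175918]
```

View pics/w5.png

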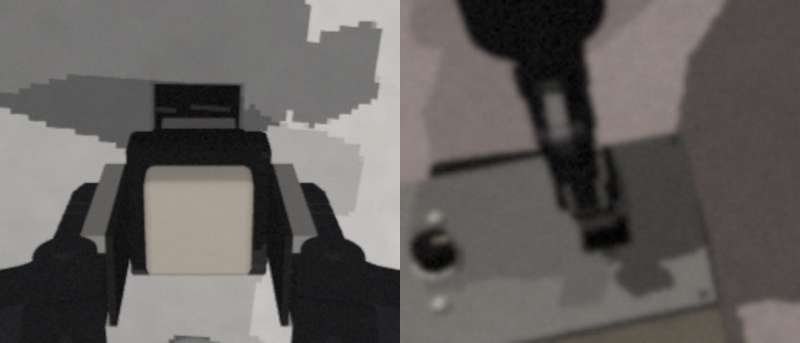

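Left crop: the cut-out (columns 154–242) and the key (145–253) are centred on each other in x, and the barrel hangs just above the opening. I correct y by about 1 mm and go down in stages.

```bash
python3 -m crank '{"travel":[[-0.05,0.12,-0.3],[-0.05,0.12,-0.8],[-0.05,0.12,-1.3],[-0.05,0.12,-1.8],[-0.05,0.12,-2.1]],"turn":[[0,0,0],[0,0,0],[0,0,0],[0,0,0],[0,0,0]],"gripper":[0.8,0.8,0.8,0.8,0.8]}';python3 -m crank '{"travel":[[0,0,-0.1],[0,0,-0.3],[0,0,-0.5],[0,0,-0.7],[0,0,-0.8]],"turn":[[0,0,0],[0,0,0],[0,0,0],[0,0,0],[0,0,0]],"gripper":[0.8,0.8,0.8,0.8,0.8]}'
```

```text
clock: 11.1
position: [0.5051, -0.2462, 0.0855]
tool_rot: [-3.141, -0.0, 1.643]
force: [0.1, -0.4, -0.6]
grip_width: 0.0348
finger_force: 40.2
clock: 11.6
position: [0.5052, -0.2463, 0.078]
tool_rot: [-3.141, -0.0, 1.643]
force: [0.0, -1.0, 0.1]
grip_width: 0.0347
finger_force: 40.2
```

```bash
python3 -m crank '{"travel":[[0,0,-0.1],[0,0,-0.2],[0,0,-0.3],[0,0,-0.4],[0,0,-0.5]],"turn":[[0,0,0],[0,0,0],[0,0,0],[0,0,0],[0,0,0]],"gripper":[0.8,0.8,0.8,0.8,0.8]}';python3 -m crank '{"travel":[[0,0,-0.1],[0,0,-0.2],[0,0,-0.3],[0,0,-0.4],[0,0,-0.4]],"turn":[[0,0,0],[0,0,0],[0,0,0],[0,0,0],[0,0,0]],"gripper":[0.8,0.8,0.8,0.8,0.8]}'
```

```text
clock: 12.1
position: [0.5052, -0.2463, 0.0731]
tool_rot: [-3.142, 0.0, 1.642]
force: [-0.4, -0.1, -0.2]
grip_width: 0.0347
finger_force: 40.2
clock: 12.6
position: [0.5052, -0.2462, 0.069]
tool_rot: [-3.141, -0.0, 1.643]
force: [0.2, 0.6, -0.7]
grip_width: 0.0352
finger_force: 40.2
```

```bash
python3 -m crank '{"travel":[[0,0,-0.05],[0,0,-0.1],[0,0,-0.15],[0,0,-0.2],[0,0,-0.2]],"turn":[[0,0,0],[0,0,0],[0,0,0],[0,0,0],[0,0,0]],"gripper":[0.8,0.8,0.8,0.8,0.8]}';python3 -m crank '{"travel":[[0,0,0],[0,0,-0.03],[0,0,-0.05],[0,0,-0.05],[0,0,-0.05]],"turn":[[0,0,0],[0,0,0],[0,0,0],[0,0,0],[0,0,0]],"gripper":[0.8,0.8,0.8,0.8,0.8]}'
```

```text
clock: 13.1
position: [0.5052, -0.2463, 0.0671]
tool_rot: [-3.142, -0.0, 1.643]
force: [-0.5, 0.3, -0.7]
grip_width: 0.035
finger_force: 40.2
clock: 13.6
position: [0.5052, -0.2463, 0.0666]
tool_rot: [-3.141, -0.0, 1.643]
force: [0.4, -0.1, 0.1]
grip_width: 0.0346
finger_force: 40.2
```

```bash
python3 -m crank '{"travel":[[0,0,-0.05],[0,0,-0.05],[0,0,-0.05],[0,0,-0.05],[0,0,-0.05]],"turn":[[0,0,0],[0,0,0],[0,0,0],[0,0,0],[0,0,0]],"gripper":[0.8,0.8,0.5,0.4,0.35]}';python3 -m crank '{"travel":[[0,0,0.5],[0,0,2],[0,0,4],[0,0,5],[0,0,5]],"turn":[[0,0,0],[0,0,0],[0,0,0],[0,0,0],[0,0,0]],"gripper":[0.35,0.35,0.35,1,1]}'
python3 - <<'E'
from workcell import bot
import cv2
W=bot.grab_frame("wrist");S=bot.grab_frame("scene");o=bot.observe();print(o['position'],o['tool_rot'],o['force'])
a=cv2.resize(W["pixels"][180:420,180:460,::-1],(560,480));b=cv2.resize(S["pixels"][140:260,100:240,::-1],(560,480))[:,:]
cv2.imwrite("pics/w6.png",cv2.resize(cv2.hconcat([a,b]),(800,343)))
E
```

```text
clock: 14.1
position: [0.5052, -0.2463, 0.0661]
tool_rot: [-3.142, -0.0, 1.643]
force: [0.4, -0.4, -0.3]
grip_width: 0.0556
finger_force: 0.0
clock: 14.6
position: [0.506, -0.2467, 0.118]
tool_rot: [3.139, 0.002, 1.642]
force: [-0.6, -0.2, -0.9]
grip_width: 0.0271
finger_force: 0.0
[ 0.50515354 -0.24641506  0.11620442] [3.1414405e+00 2.7116710e-04 1.6423029e+00] [ 0.45123618 -0.41218807 -0.00296862]
```

View pics/w6.png

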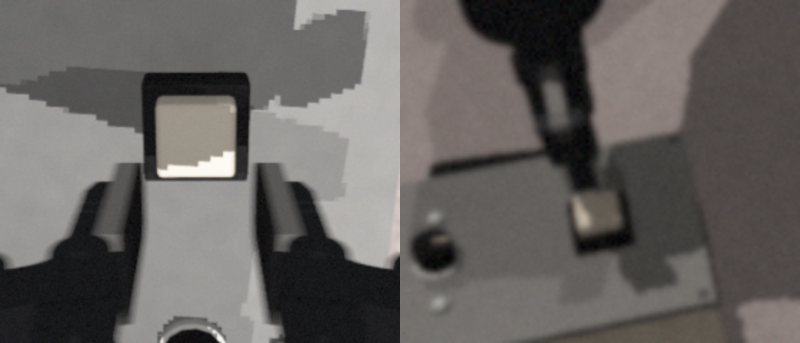

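The switch sits upright with its bezel flat on the panel, key at crop (155–237, 95–178). Now the check press.

```bash
python3 -m crank '{"travel":[[0.05,0.1,-0.5],[0.05,0.1,-1.5],[0.05,0.1,-2.3],[0.05,0.1,-2.7],[0.05,0.1,-2.8]],"turn":[[0,0,0],[0,0,0],[0,0,0],[0,0,0],[0,0,0]],"gripper":[1,1,1,1,1]}';python3 -m crank '{"travel":[[0,0,-0.1],[0,0,-0.2],[0,0,-0.3],[0,0,-0.4],[0,0,-0.4]],"turn":[[0,0,0],[0,0,0],[0,0,0],[0,0,0],[0,0,0]],"gripper":[1,1,1,1,1]}'
```

```text
clock: 15.2
position: [0.5054, -0.245, 0.0872]
tool_rot: [-3.14, -0.001, 1.643]
force: [-0.4, 0.2, 1.1]
grip_width: 0.0
finger_force: 0.0
clock: 15.7
position: [0.5058, -0.2453, 0.0843]
tool_rot: [3.141, 0.0, 1.642]
force: [-1.1, -0.8, 5.2]
grip_width: 0.0001
finger_force: 2.2
```

```bash
python3 -m crank '{"travel":[[0,0,-0.05],[0,0,-0.1],[0,0,-0.15],[0,0,-0.15],[0,0,-0.15]],"turn":[[0,0,0],[0,0,0],[0,0,0],[0,0,0],[0,0,0]],"gripper":[1,1,1,1,1]}';python3 -m crank '{"travel":[[0,0,-0.05],[0,0,-0.1],[0,0,-0.1],[0,0,-0.1],[0,0,-0.1]],"turn":[[0,0,0],[0,0,0],[0,0,0],[0,0,0],[0,0,0]],"gripper":[1,1,1,1,1]}'
```

```text
clock: 16.2
position: [0.5058, -0.2453, 0.0827]
tool_rot: [3.141, 0.0, 1.643]
force: [-0.4, -1.3, 2.8]
grip_width: 0.0002
finger_force: 1.5
clock: 16.7
position: [0.5058, -0.2453, 0.0817]
tool_rot: [3.142, 0.0, 1.643]
force: [0.8, -1.4, 1.2]
grip_width: 0.0003
finger_force: 0.9
```

The snap is clear again (5.2, then 2.8, then 1.2 N at about 4.3 mm). Retreating and verifying.

```bash
python3 -m crank '{"travel":[[0,0,0.5],[0,0,2],[0,0,5],[0,0,9],[0,0,13]],"turn":[[0,0,0],[0,0,0],[0,0,0],[0,0,0],[0,0,0]],"gripper":[1,1,1,1,1]}' && python3 -m crank '{"travel":[[-3,-5,2],[-3,-10,2],[-3,-15,2],[-3,-15,2],[-3,-15,2]],"turn":[[0,0,0],[0,0,0],[0,0,0],[0,0,0],[0,0,0]],"gripper":[1,1,1,1,1]}'
python3 - <<'E'
from workcell import bot
from h import *
np.set_printoptions(precision=1,suppress=True)
T=bot.grab_frame("top");S=bot.grab_frame("scene")
for nm,f,box,z in (("T",T,(180,215,330,315),.061),("T box",T,(455,235,500,290),.086),("S",S,(310,170,450,240),.061),("S box",S,(150,190,195,235),.086)):
    for b in blobs(f,box,135,255,40): print(nm,np.round(b[:2],1),ray(f,b[0],b[1],z)*1000)
a=cv2.resize(T["pixels"][190:320,170:570,::-1],(800,260));b=cv2.resize(S["pixels"][140:270,80:480,::-1],(800,260))
cv2.imwrite("pics/w7.png",cv2.vconcat([a,b]))
E
```

```text
clock: 17.2
position: [0.5054, -0.2448, 0.2141]
tool_rot: [-3.141, -0.001, 1.643]
force: [0.6, -0.1, -0.0]
grip_width: 0.0
finger_force: 0.0
clock: 17.7
position: [0.475, -0.3968, 0.2322]
tool_rot: [3.142, -0.0, 1.64]
force: [-0.2, 0.7, -0.6]
grip_width: -0.0002
finger_force: 0.0
T [235.2 260.2] [525.9 159.4  61. ]
T [297.4 281. ] [487.8  54.1  61. ]
T box [477. 265.] [ 507.  -246.3   86. ]
S [334.9 189.1] [486.7  53.   61. ]
S [395.5 194.5] [524.  157.8  61. ]
S box [168.4 212.6] [ 506.1 -246.6   86. ]
```

View pics/w7.png

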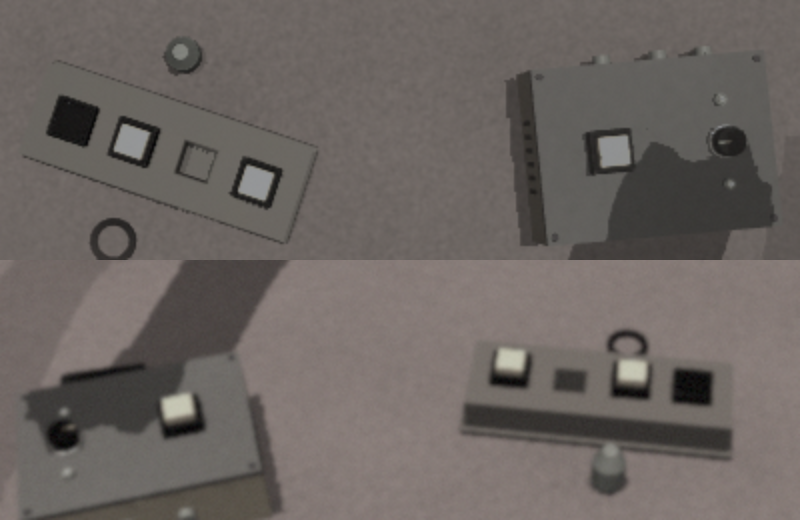

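The pushbutton is seated upright in the cut-out (top view, crop (612,152)). The other two keys have not moved, and the middle pocket is empty.

```bash
python3 -c "
from workcell import bot
print(bot.job_done())"
```

```text
the job is handed in; nothing more can be done
None
```

The middle pushbutton was the good one: it is seated home in the control box's cut-out and its snap was felt again there, the other two keys measure unmoved, and the job is handed in, though `job_done()` returned no verdict.

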